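Find the high spot of a spindle collar on bench centres

TASK

Check the small spindle on the bench centres for run-out. Gently slide the dial gauge up to the steel collar until its sprung plunger is pushed in about half its travel, then turn the spindle by its crank through one full turn while watching the gauge, and finally bring the collar's high spot against the plunger (where the plunger is pushed in furthest) and let go. Hold the post and the crank handle with a light grip, do not force them or run the plunger to the end of its travel, and leave the things around it alone.

Things in the scene. Friction and masses are not known exactly. Their poses are not given: they have to be found in the camera images.
- stand: Fixed bench centres: grey base plate 185 x 124 x 12 mm, two upright dark blocks (38 x 22 mm, tops 95 mm above the desk) 100 mm apart with a level spindle between. Origin on the desk straight below the middle of the spindle's collar; +x points from the gauge to the spindle (roughly away from the robot), y along the spindle's axis with the crank on the -y side, z up.
- spindle (a joint): Angle s of the spindle (rad, counting on over many turns): 0 with the crank handle straight above the axis, growing as the handle goes from the top towards the stand's +x. The handle's centre lies in the stand's frame at x = 0.030 sin s, y = -0.100, z = 0.080 + 0.030 cos s. It turns endlessly either way against 0.035 N m of dry friction and stays where it is left.
- crank_grip: The crank's black round handle, 14 mm in diameter and 40 mm long, lying level along the stand's y; origin at its centre, on a circle of 30 mm radius about the spindle's axis. It spins freely on its pin, so a gripper can lead it round without turning. Its inner (+y) end stands 4 mm from the crank arm. A grip of about 15 N holds it without slip.
- gauge_post (a point): Point in the upright black post (12 x 12 mm) on the gauge's carriage, by which to push or pull it: 82 mm above the desk, 24 mm below the post's top; the post is free for 55 mm below it. The dial's edge is 28 mm from the post, on its -y side. The carriage slides only along the stand's x, the post from x = -0.111 to -0.051, with 7 N of dry friction, and stays where it is left.
- gauge: The dial gauge with carriage, post, plunger and needle; origin under the centre of the dial (48 mm in diameter, face up, top 92 mm above the desk), on the base plate 12 mm above the desk; axes as the stand's.
- plunger (a joint): How far the gauge's plunger is pushed in (m): 0 fully out, 0.011 half, 0.022 at the end of its travel. A spring pushes it out with 1 N at first and 4.3 N at the end. The reading swings by 8 mm in one turn of the spindle, nearly as a sine of the spindle's angle.
- needle (a joint): Angle of the dial's black needle (rad), geared to the plunger: 0.25 rad for each mm pushed in. At 0 it points to the stand's -x; it turns clockwise seen from above. Dial marks at each mm, long ones at 0, 11 and 22 mm.
- plunger_tip (a point): Foremost point of the plunger's round steel tip (8 mm ball on a 5 mm rod), 80 mm above the desk, pointing to the stand's +x at the collar; 60 mm ahead of the dial's centre when fully out. While it touches the collar its x in the stand's frame is about -0.0157 at the low spot and -0.0235 at the high spot.
- lens_can: Bystander: round white can with black cap, 42 mm in diameter, 48 mm high, origin at the centre of its underside.
- dish: Bystander: small clear glass dish, 42 mm in diameter, 12 mm high, origin at the centre of its underside.
- bottle: Bystander: dropper bottle, 33 mm wide, 98 mm high, origin at the centre of its underside.
- axis_mid (a point): Point on the spindle's axis, 80 mm above the stand's origin, at the middle of the collar: a plain steel disc 40 mm in diameter and 12 mm thick, clamped on the spindle 4 mm off centre in an unknown direction that the crank does not show.

How it is judged:
On the way, in this order (a step that is already met when the one before it is completed fails the run):
1. the gauge is slid up until the plunger is pushed in about half (8 to 13 mm) (value of joint plunger between 0.008 and 0.013 m), for 0.2 s.
2. the spindle has been turned through a full turn, either way, with the plunger on the collar ((value of joint spindle above 5.7 rad or value of joint spindle below -5.7 rad) and value of joint plunger above 0.0005 m).
At the end, for the whole second after the job is handed in: The collar's high spot is against the plunger: its tip is more than 23.25 mm from the spindle's axis (23.5 at the very high spot, so about 20 degrees of crank either way), the plunger is pushed in 3 to 21.5 mm and the spindle is at rest (x of plunger_tip in the frame of stand below -0.02325 m and value of joint plunger between 0.003 and 0.0215 m and velocity of joint spindle between -0.05 and 0.05 rad/s); the robot touches nothing.
It fails at once if the plunger is run to the end of its travel (over 21.5 mm) (value of joint plunger above 0.0215 m).
It fails at once if the crank is forced (squeezed or pushed with over 50 N in all, both fingers added) (contact force between the fingers and crank_grip above 50 N).
It fails at once if the gauge is forced (squeezed or pushed with over 50 N in all, both fingers added) (contact force between the fingers and gauge above 50 N).
It fails at once if a bystander (can, dish or bottle) is displaced by more than 2 cm (distance of any of lens_can, dish, bottle from where it was at the start of the episode above 0.02 m).
It also fails if it takes over 64 s, if anything falls off the work surface, if the arm or the gripper's body presses on something with over 40 N, if the wrist force passes 120 N, or if a joint passes its speed limit or range.

ROBOT

A 6-joint arm with a two-finger parallel gripper is mounted at the origin on a cart in front of the work surface, level with it; the furniture and walls round the work are solid. World frame = base frame: x ahead of the robot, y to its left, z up, the work surface at z = 0. Lengths are in m, angles in rad, forces in N, time in s.
With the tool pointing down it reaches from about 0.3 to 0.825 m from the base axis. Payload 5.4 kg.
Tool frame: the origin (TCP) lies at the very end of the fingers, on their centre line; the grasp point (between the pads) lies 19 mm behind it; z points along the fingers, y is the line along which they close (so a half turn about z gives the same grasp; the last joint's range is limited). The gripper opens to 92 mm and grips with 3 to 60 N. Pads are 20 mm wide; open, the fingers measure 128 mm over their backs; the gripper's body (75 mm by 189 mm) begins 69 mm behind the grasp point.
Start: joints at [1.125, 0.158, 1.597, -0, 1.386, -0.21], TCP at [0.134, 0.559, 0.188] pointing down, gripper open.
Joint ranges: [-2.91, 2.91], [-0.94, 2.29], [0.18, 2.7], [-1.29, 4.43], [0.17, 2.64], [-3, 3]. Speed limits (rad/s): [2.57, 2.57, 3.14, 3.14, 3.14, 3.14].

INTERFACE

Orientations are given as a rotation vector (axis times angle).
In Python, from workcell import bot gives the robot as it stands. Calls block until the motion is done:
- bot.goto(position, orientation): joint-space move of the TCP to a pose.
- bot.line_to(position, rot=None, max_speed=0.15): straight line of the TCP; rot=None keeps the orientation; max_speed is the mean speed in m/s.
- bot.set_joints(angles): joint-space move.
- bot.set_gripper(opening, newtons=None): opening from 0.0 (shut) to 1.0 (fully open); newtons is the grip in N (None keeps the last); returns when the fingers have stopped.
- bot.hold(seconds).
- bot.inverse_kinematics(position, orientation): joint angles nearest the present ones, or None.
- bot.read_camera(name): name is "scene" or "top" or "wrist"; returns a dict with "pixels" (480x640x3 uint8, blue, green, red), "fx", "fy", "cx", "cy" (pixels), "R" (3x3) and "t" (3): a world point X has camera coordinates R X + t. Camera axes: x right, y down, z forward; pixel columns grow to the right and rows downward; lengths in m; the calibration is good to about 2 mm. The wrist camera is an equidistant fisheye: a pixel r from the principal point sees the ray r / f radians off the axis. A picture is of the moment at which its call begins. There is no depth.
A pose or a line that the arm cannot do raises bot.MotionError and nothing moves.
- bot.job_done(): hands the job in; it is judged then, once.
Readings, each from a call of its own:
- bot.current_clock(): time.
- bot.current_joints(): joint angles.
- bot.current_joint_vel(): joint speeds.
- bot.current_effort(): joint torques, N m.
- bot.current_ee_pos(): TCP position.
- bot.current_tool_rot(): TCP orientation.
- bot.current_contact_force(): force on the tool from outside, world axes, zero at the start.
- bot.current_ft_torque(): the same for the moment, N m.
- bot.current_opening(): opening from 0.0 (shut) to 1.0 (fully open).
- bot.current_grip_force(): force on a finger pad.
Only numpy, scipy, OpenCV 4.12 (cv2) and the standard library are available. Lean on these libraries where they do the work, as an engineer would, in place of code of your own. Each camera call takes 0.05 s, during which the arm holds its last target. There are 200 camera calls.

## Working session

There is one attempt and no reset: what is moved stays moved. The work goes in short steps, each a Python script; the robot and the scene stay as the last script left them, time stands still between calls to the robot, and variables do not carry over. Pictures are saved under pics/ and viewed, at most 10 in all, crops included, and the job is handed in when it is done.

```bash
ls; mkdir -p pics
python3 - <<'E'
from workcell import bot
import cv2,numpy as np
for n in("scene","top"):
    c=bot.read_camera(n); cv2.imwrite(f"pics/{n}0.png",c["pixels"])
    print(n,c["fx"],c["cx"],c["cy"],np.round(c["R"],3).tolist(),np.round(c["t"],3), np.round(-c["R"].T@c["t"],3))
print(bot.current_clock(),bot.current_tool_rot())
E
```

```text
pics
scene 623.8194335086818 313.30526674602794 236.22064070069274 [[-0.977, -0.212, -0.02], [-0.081, 0.454, -0.887], [0.197, -0.865, -0.461]] [0.556 0.079 1.058] [0.341 0.998 0.569]
top 591.26905092748 323.6649619326656 238.63318994443372 [[-0.0, -1.0, -0.027], [-0.991, 0.004, -0.133], [0.133, 0.027, -0.991]] [0.11  0.559 1.099] [0.408 0.078 1.167]
0.1 [-3.69509710e-01 -3.11924692e+00  2.45754975e-03]
```

View pics/scene0.png

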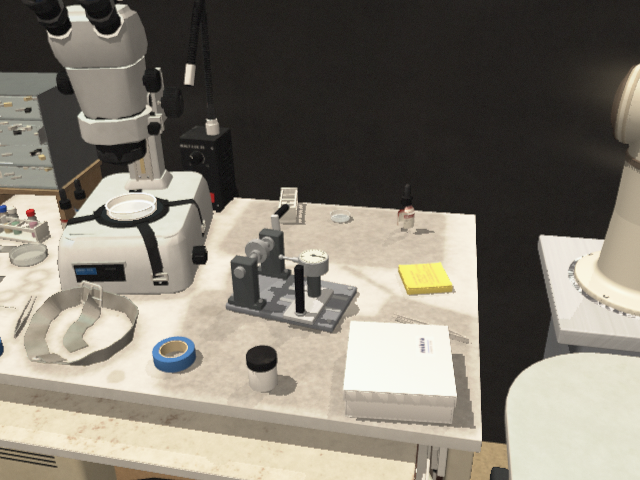

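View pics/top0.png

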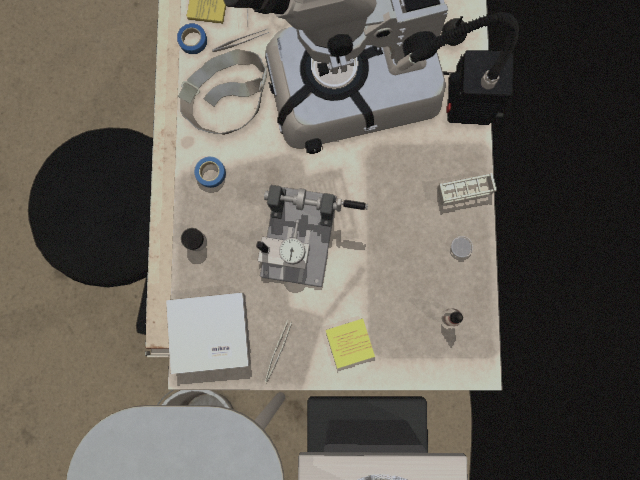

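The scene view shows the stand at about (295,275), with the post at (299,290), dial at (314,258) and crank at (280,215). In the top view the stand is at about (298,235), the post top at (262,246), the dial at (291,250) and the handle at (354,205). I'll zoom in on both.

Run:
```python
import cv2,numpy as np
t=cv2.imread("pics/top0.png")[175:295,250:380];s=cv2.imread("pics/scene0.png")[195:335,222:362]
t=cv2.resize(t,(390,360),interpolation=cv2.INTER_CUBIC);s=cv2.resize(s,(400,400),interpolation=cv2.INTER_CUBIC)
o=np.zeros((400,800,3),np.uint8);o[:360,:390]=t;o[:,400:]=s
cv2.imwrite("pics/crop1.png",o)
```

```text
(no output)
```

View pics/crop1.png

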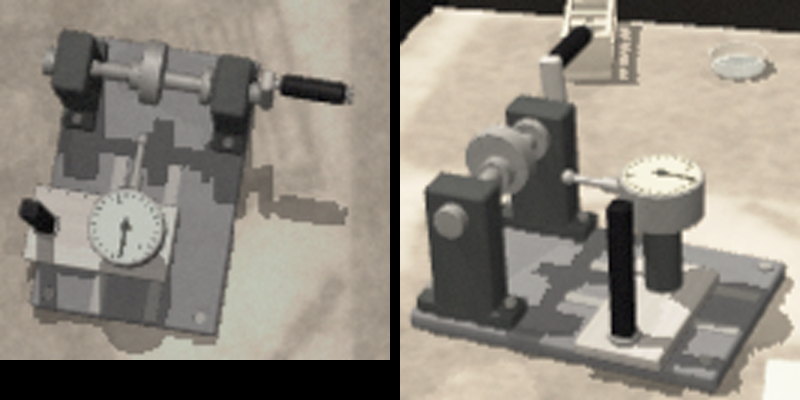

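The crop shows the crank nearly upright (handle near the top), with the handle in the top view from (344,203) to (365,206). The post top is at about (262,246) and the dial face is centred at about (292,250). I'll triangulate these by colour masks, then look closer with the wrist camera.

```bash
cat > h.py <<'E'
from workcell import bot
import cv2,numpy as np
from scipy.spatial.transform import Rotation as Ro
def ray(c,px,fish=False):
    u=(px[0]-c["cx"])/c["fx"];v=(px[1]-c["cy"])/c["fy"]
    if fish:
        r=np.hypot(u,v);k=np.sin(r)/max(r,1e-9);d=np.array([u*k,v*k,np.cos(r)])
    else: d=np.array([u,v,1.])
    R=np.array(c["R"]);d=R.T@d
    return -R.T@np.array(c["t"]),d/np.linalg.norm(d)
def plane(c,px,z,fish=False):
    o,d=ray(c,px,fish);return o+d*(z-o[2])/d[2]
def tri(rays):
    A=0;b=0
    for o,d in rays:
        P=np.eye(3)-np.outer(d,d);A=A+P;b=b+P@o
    x=np.linalg.solve(A,b);return x,[np.linalg.norm(np.cross(x-o,d)) for o,d in rays]
def proj(c,X):
    p=np.array(c["R"])@np.asarray(X)+np.array(c["t"]);return c["fx"]*p[0]/p[2]+c["cx"],c["fy"]*p[1]/p[2]+c["cy"]
def projf(c,X):
    p=np.array(c["R"])@np.asarray(X)+np.array(c["t"]);q=np.hypot(p[0],p[1]);r=np.arctan2(q,p[2])/max(q,1e-9)
    return c["fx"]*p[0]*r+c["cx"],c["fy"]*p[1]*r+c["cy"]
E
python3 - <<'E'
from h import *
T=bot.read_camera("top");S=bot.read_camera("scene")
def blobs(c,box,f):
    x0,y0,x1,y1=box;im=c["pixels"][y0:y1,x0:x1];m=f(im).astype(np.uint8)
    n,l,st,ce=cv2.connectedComponentsWithStats(m)
    return [(st[i][:5].tolist(),np.round(ce[i]+[x0,y0],1).tolist()) for i in range(1,n) if st[i][4]>15]
blk=lambda im:im.max(2)<45
wht=lambda im:(im.min(2)>165)
for c,n,b in((T,"T",(250,175,380,295)),(S,"S",(222,195,362,335))):
    print(n,"black",blobs(c,b,blk));print(n,"white",blobs(c,b,wht))
P=lambda t,s:print(np.round(tri([ray(T,t),ray(S,s)])[0],4),np.round(tri([ray(T,t),ray(S,s)])[1],4))
P((354.6,204.8),(282,210.5)); P((291.7,250.3),(313.5,256))
P((265.7,198),(237,271.5)) # spindle +y end
E
```

```text
T black [([30, 14, 4, 7, 16], [281.2, 192.5]), ([19, 23, 15, 16, 110], [277.5, 206.5]), ([94, 26, 21, 8, 93], [354.0, 205.2]), ([72, 35, 12, 11, 74], [327.3, 215.8]), ([7, 67, 11, 11, 68], [262.6, 247.5])]
T white [([94, 0, 21, 27, 277], [354.7, 186.0]), ([48, 19, 6, 4, 17], [300.2, 195.2]), ([106, 35, 7, 14, 47], [359.0, 215.7]), ([12, 63, 22, 27, 300], [273.5, 250.8]), ([30, 64, 24, 23, 354], [291.3, 249.9]), ([54, 69, 5, 18, 42], [305.7, 250.8]), ([43, 72, 72, 48, 1316], [336.4, 271.6]), ([8, 77, 4, 9, 27], [259.8, 256.7]), ([103, 112, 8, 8, 32], [357.3, 291.5])]
S black [([0, 0, 58, 14, 254], [247.2, 197.4]), ([76, 0, 64, 11, 564], [332.2, 199.0]), ([53, 10, 14, 13, 83], [281.9, 210.1]), ([58, 40, 3, 16, 32], [281.1, 243.7]), ([59, 65, 3, 11, 24], [282.0, 265.2]), ([31, 68, 6, 39, 102], [255.5, 282.8]), ([73, 70, 9, 48, 382], [299.0, 288.5])]
S white [([0, 0, 75, 114, 2791], [243.0, 231.1]), ([61, 8, 79, 132, 5083], [331.5, 249.7]), ([63, 65, 12, 15, 90], [289.9, 265.1]), ([83, 97, 18, 21, 237], [312.1, 304.1]), ([58, 102, 34, 25, 228], [293.8, 310.4]), ([105, 114, 13, 3, 17], [333.8, 309.9]), ([0, 116, 67, 24, 735], [252.1, 326.0]), ([65, 137, 14, 3, 31], [293.4, 333.3]), ([87, 137, 11, 3, 16], [313.2, 333.6])]
[0.6117 0.0505 0.1094] [0.0001 0.0001]
[0.531  0.1659 0.0905] [0.0002 0.0002]
[0.6357 0.2175 0.0803] [0.0044 0.0044]
```

```bash
cat >> h.py <<'E'
def ori(th,sgn=1):
    y=sgn*np.array([np.cos(th),np.sin(th),0]);z=np.array([0,0,-1.])
    return Ro.from_matrix(np.c_[np.cross(y,z),y,z]).as_rotvec()
E
python3 - <<'E'
from h import *
th=-0.143
for sg in(1,-1):
    print(sg,[np.round(q,2) if (q:=bot.inverse_kinematics(p,ori(th,sg))) is not None else None for p in((.53,.22,.063),(.6,.05,.031),(.55,.12,.26))])
best=min((1,-1),key=lambda g:abs(bot.inverse_kinematics((.55,.12,.26),ori(th,g))[5]))
print(best)
bot.goto((.50,.15,.24),ori(th,best))
c=bot.read_camera("wrist");cv2.imwrite("pics/w1.png",c["pixels"]);print(c["fx"],c["cx"],c["cy"],-np.array(c["R"]).T@c["t"],bot.current_ee_pos(),bot.current_clock(),c["R"])
E
```

```text
1 [array([ 0.18,  0.28,  1.71, -0.  ,  1.15,  0.33]), array([-0.12,  0.39,  1.64, -0.  ,  1.11,  0.03]), array([ 0.  ,  0.09,  1.53, -0.  ,  1.52,  0.14])]
-1 [array([ 0.18,  0.28,  1.71, -0.  ,  1.15, -2.82]), None, None]Traceback (most recent call last):
  File "<stdin>", line 5, in <module>
  File "<stdin>", line 5, in <lambda>
TypeError: 'NoneType' object is not subscriptable
```

Run:
```python
from h import *
bot.goto((.50,.15,.24),ori(-.143))
c=bot.read_camera("wrist");cv2.imwrite("pics/w1.png",c["pixels"]);print(c["fx"],c["cx"],c["cy"],-np.array(c["R"]).T@c["t"],bot.current_ee_pos(),bot.current_clock(),c["R"])
```

```text
371.64829954431775 314.048164602134 241.82678993565446 [0.5084967  0.21735865 0.43878873] [0.49968844 0.15083057 0.23989032] 2.2333 [[ 9.89879500e-01 -1.41908407e-01  7.61710831e-04]
 [-1.37823360e-01 -9.60077720e-01  2.43424512e-01]
 [-3.38126830e-02 -2.41065915e-01 -9.69919547e-01]]
```

View pics/w1.png

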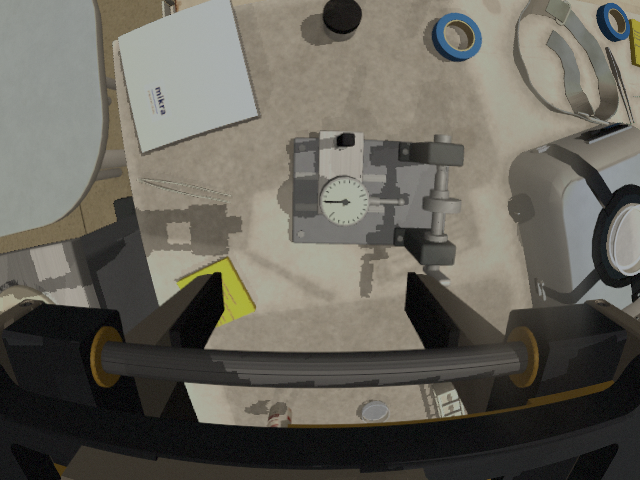

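The wrist view shows the dial centre at about (344,203) with the needle pointing to stand −x (plunger out), the post top at (345,140), the collar at (441,206), and the base plate nearly square with the image. The handle is hidden, so I'll take a second view from further −y.

Run:
```python
from h import *
import pickle
bot.goto((.55,-.03,.24),ori(-.143))
c2=bot.read_camera("wrist");cv2.imwrite("pics/w2.png",c2["pixels"])
bot.goto((.50,.12,.24),ori(-.143))
c1=bot.read_camera("wrist")
pickle.dump((c1,c2),open("w.pkl","wb"));print(bot.current_clock())
print(projf(c2,(.612,.05,.109)),projf(c1,(.612,.05,.109)))
for c,k in((c1,1),(c2,2)):
    u,v=map(int,projf(c,(.57,.15,.09)));print(u,v)
a=[]
for c in(c1,c2):
    u,v=map(int,projf(c,(.575,.14,.09)));u0,v0=u-100,max(v-100,0);print(u0,v0)
    a.append(cv2.resize(c["pixels"][v0:v0+200,u0:u0+200],(400,400),interpolation=cv2.INTER_CUBIC))
cv2.imwrite("pics/crop2.png",np.hstack(a))
```

```text
3.7833
(np.float64(371.5958574271867), np.float64(129.25748264740642)) (np.float64(437.4469016305331), np.float64(279.0554645552488))
382 180
308 34
289 90
215 0
```

View pics/crop2.png

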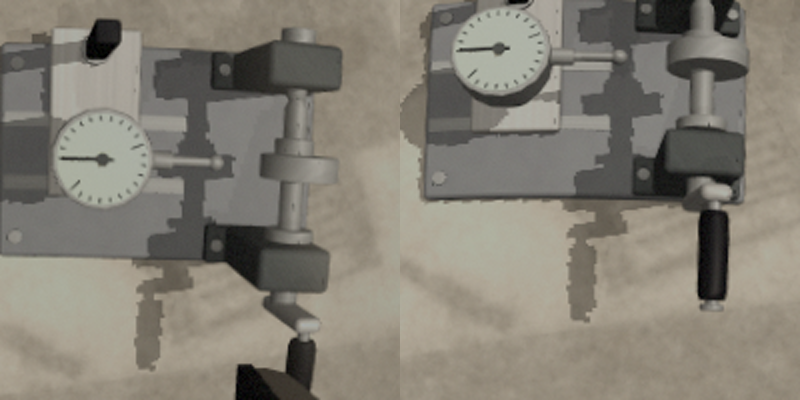

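The two close views (crops) show the following:

| Feature | Left crop | Right crop |
|---|---|---|
| Dial centre | (103,158) | (101,51) |
| Plunger ball | (218,162) | (220,57) |
| Spindle rods | x≈295 | x≈302 |
| Post top | about (106,32) | not read |
| Handle | cut off by finger, inner end about (301,342) | from (314,212) to (312,300) |

Run:
```python
from h import *
import pickle
c1,c2=pickle.load(open("w.pkl","rb"))
o1=np.array([289,90]);o2=np.array([215,0])
def dial(c,o,p):
    g=c["pixels"];x,y=(np.array(p)/2+o).astype(int)
    m=(g.min(2)>120).astype(np.uint8);n,l,s,ce=cv2.connectedComponentsWithStats(m[y-28:y+28 if y>28 else 60,x-28:x+28]) if y>=28 else cv2.connectedComponentsWithStats(m[0:y+28,x-28:x+28])
    i=1+np.argmax(s[1:,4]);return s[i],ce[i]+[x-28,max(y-28,0)]
print(dial(c1,o1,(103,158)),dial(c2,o2,(101,51)))
f=lambda o,p:np.array(p)/2+o
def P(n,a,b):
    x,r=tri([ray(c1,f(o1,a),1),ray(c2,f(o2,b),1)]);print(n,np.round(x,4),np.round(r[0],4))
P("dial",(103,158),(101,51));P("ball",(218,162),(220,57));P("handle inner",(301,342),(314,212))
P("screw",(14,236),(38,179))
for nm,c,o,ps in(("c1",c1,o1,[(298,100),(296.5,140),(293,205),(291,228)]),("c2",c2,o2,[(302,20),(302,82),(301,105)])):
    print(nm,[np.round(plane(c,f(o,p),.08,1),4)[:2].tolist() for p in ps])
print("handle",[np.round(plane(c2,f(o2,p),.11,1),4).tolist() for p in((314,212),(312.5,298))])
print("post z.106",np.round(plane(c1,f(o1,(106,32)),.106,1),4),"bot",np.round(plane(c1,f(o1,(95,58)),.02,1),4))
# top cam refs
```

```text
(array([   3,    0,   53,   53, 2219], dtype=int32), array([341.21766562, 165.55069851])) (array([   0,    0,   56,   47, 1828], dtype=int32), array([267.10612691,  22.75054705]))
dial [0.5313 0.1659 0.0912] 0.0
ball [0.587  0.1564 0.0831] 0.0004
handle inner [0.614  0.0701 0.1136] 0.0006
screw [0.479  0.1235 0.0133] 0.0004
c1 [[0.6329, 0.1828], [0.6298, 0.1629], [0.6247, 0.1305], [0.6226, 0.1189]]
c2 [[0.6299, 0.1732], [0.6244, 0.1397], [0.622, 0.1278]]
handle [[0.6151, 0.0706, 0.11], [0.6092, 0.0325, 0.11]]
post z.106 [0.5395 0.2228 0.106 ] bot [0.5392 0.2182 0.02  ]
```

```bash
cat >> h.py <<'E'
TH=-0.16
ex=np.array([np.cos(TH),np.sin(TH),0]);ey=np.array([-np.sin(TH),np.cos(TH),0])
def needle(c,D,fish):
    g=c["pixels"].min(2).astype(np.float32);ph=np.arange(-.5,6.0,.05)-0.0;best=[]
    P=projf if fish else proj
    pts=np.array([[P(c,np.r_[D[:2],.0915]+r*(-ex*np.cos(p)+ey*np.sin(p))) for r in np.linspace(.006,.015,10)] for p in ph],np.float32)
    v=cv2.remap(g,pts[...,0],pts[...,1],cv2.INTER_LINEAR).mean(1)
    w=np.clip(v.min()+25-v,0,None);i=v.argmin();k=abs(ph-ph[i])<.5
    return float((w*ph)[k].sum()/w[k].sum()/.25),float(v.min()),float(np.median(v))
D0=np.array([.5313,.1659,.0915])
E
python3 - <<'E'
from h import *
import pickle
for c in pickle.load(open("w.pkl","rb")):print(needle(c,D0,1))
print(needle(bot.read_camera("top"),D0,0))
p=np.array([.5395,.219,0])
bot.set_gripper(.5,12)
bot.goto(p+[0,0,.16],ori(TH));bot.line_to(p+[0,0,.063],max_speed=.1)
print("down",bot.current_contact_force().round(1) if hasattr(bot.current_contact_force(),'round') else bot.current_contact_force())
bot.set_gripper(0,12)
print("grip",bot.current_opening()*92,bot.current_grip_force(),bot.current_contact_force(),bot.current_ee_pos())
T=bot.read_camera("top");print(needle(T,D0,0))
bot.line_to(np.array(bot.current_ee_pos())+.025*ex,max_speed=.03)
T=bot.read_camera("top");print(needle(T,D0+.025*ex,0),bot.current_contact_force(),bot.current_ee_pos(),bot.current_clock())
W=bot.read_camera("wrist");print(needle(W,D0+.025*ex,1))
w=cv2.resize(W["pixels"],(400,300));t=cv2.resize(T["pixels"][175:300,240:380],(400,357))
o=np.zeros((357,800,3),np.uint8);o[:300,:400]=w;o[:,400:]=t;cv2.imwrite("pics/g1.png",o)
E
```

```text
(-0.09472471821400887, 67.90283203125, 161.96688842773438)
(0.6495076053638398, 74.15116882324219, 166.017578125)
(-0.4072088309352015, 96.96318054199219, 117.81600952148438)
down [-0.5 -0.1 -0.3]
grip 12.048300257667893 12.000094056129456 [-0.65072339  0.91710428  0.38689347] [0.53951766 0.2190294  0.06308761]
(0.1956120765286816, 103.5545883178711, 186.92596435546875)
(3.7057967142774566, 120.39384460449219, 186.07168579101562) [-7.20379671  0.88816805  6.62004656] [0.56220392 0.21529475 0.06305036] 8.0417
(13.856650597254488, 56.27861404418945, 84.70600891113281)
```

View pics/g1.png

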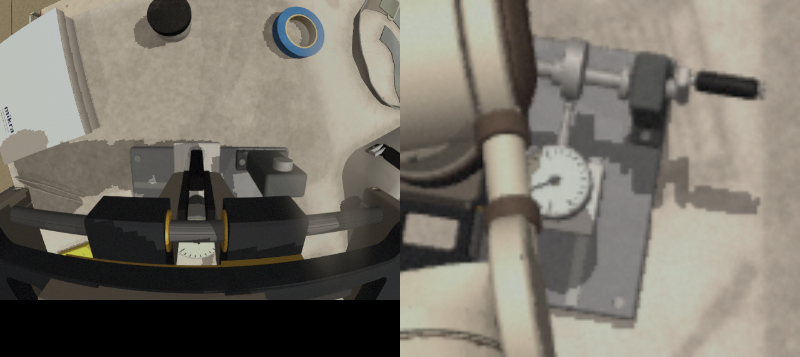

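The needle is at about 67° clockwise from stand −x, so the plunger is in about 4.7 mm. The grip is sound and the spindle view is clear. I'll push on about 6.3 mm.

Run:
```python
from h import *
p=np.array([.5395,.219,.063])
bot.line_to(p+.0317*ex,max_speed=.03)
e=np.array(bot.current_ee_pos());d=(e-p)@ex
for k in(-.001,0,.001,.002):print(k,needle(bot.read_camera("top"),D0+(d+k)*ex,0))
print(d,bot.current_contact_force())
T=bot.read_camera("top");cv2.imwrite("pics/g2.png",cv2.resize(T["pixels"][200:270,260:340],(480,420),interpolation=cv2.INTER_CUBIC))
```

```text
-0.001 (10.680117510446571, 120.3448257446289, 185.77935791015625)
0 (10.522929066095156, 121.50614929199219, 185.010009765625)
0.001 (10.391793777684883, 121.76737976074219, 186.28524780273438)
0.002 (10.231858505084954, 121.9100570678711, 186.00936889648438)
0.029745180347381904 [-7.5820108   0.02101838  5.89413875]
```

View pics/g2.png

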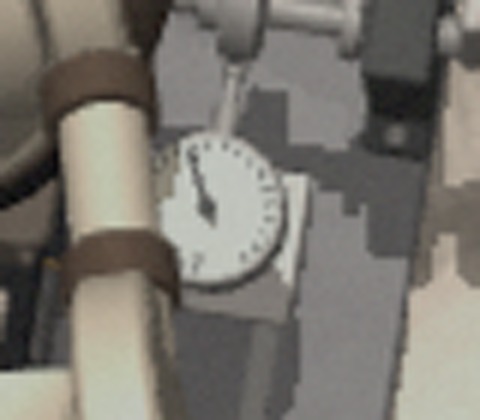

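The needle reads about 10.7 mm, which is good. I'll release the post, check, then grip the crank and start turning.

```bash
cat >> h.py <<'E'
A=np.array([.6275,.150,.08])
D1=D0+.0297*ex
def tcp(s):return A+.03*np.sin(s)*ex+np.array([0,0,.03*np.cos(s)-.019])-.102*ey
E
python3 - <<'E'
from h import *
bot.hold(.2)
bot.set_gripper(.4)
e=np.array(bot.current_ee_pos());bot.line_to(e+[0,0,.11],max_speed=.15)
print(needle(bot.read_camera("wrist"),D1,1))
g=tcp(0)
bot.goto(g+[0,0,.07],ori(TH))
W=bot.read_camera("wrist");print("w",needle(W,D1,1),needle(bot.read_camera("top"),D1,0))
bot.line_to(g,max_speed=.1);print(bot.current_contact_force())
bot.set_gripper(0,13)
print("grip",bot.current_opening()*92,bot.current_grip_force(),bot.current_contact_force(),np.array(bot.current_ee_pos())-g)
W=bot.read_camera("wrist");print("w",needle(W,D1,1),needle(bot.read_camera("top"),D1,0),bot.current_clock())
cv2.imwrite("pics/c1.png",W["pixels"])
E
```

```text
(11.092478763505778, 56.158592224121094, 166.00772094726562)
w (10.12187515458484, 72.2652359008789, 173.62802124023438) (10.51761771023183, 119.439453125, 175.08456420898438)
[0.12659077 0.40130574 1.10231711]
grip 0.4275648899707836 0.0 [-0.74135481  0.07312561  0.81683932] [-2.97254387e-05  2.45952965e-05 -9.66297329e-06]
w (10.102598014574063, 52.86259841918945, 167.85604858398438) (10.518868949130923, 115.9712905883789, 185.20620727539062) 12.8167
```

View pics/c1.png

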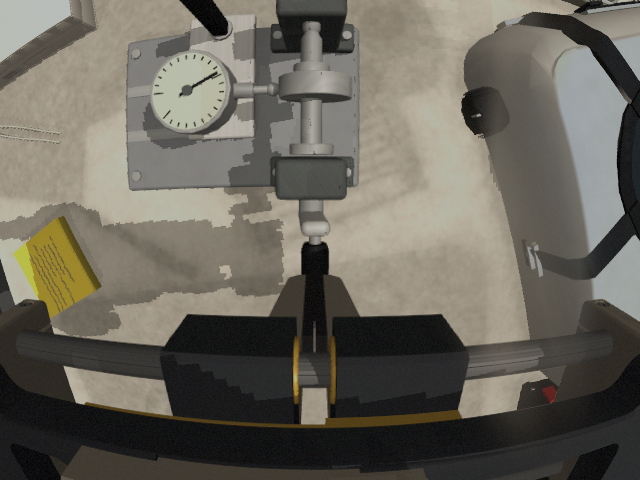

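The wrist picture shows the needle at (190,90) pointing to about (216,72), and the handle's inner end at (315,245) leading in between the fingers. The gripper reads shut with no force, so I'll check that.

Run:
```python
from h import *
print(bot.current_opening()*92,bot.current_grip_force(),bot.current_contact_force(),bot.current_ee_pos(),bot.current_clock())
W=bot.read_camera("wrist")
for n,X in(("in",(.6147,.0706,.11)),("out",(.6092,.0325,.11)),("tcp",bot.current_ee_pos()),("grasp",np.array(bot.current_ee_pos())+[0,0,.019])):print(n,np.round(projf(W,X)))
T=bot.read_camera("top");S=bot.read_camera("scene")
print([np.round(proj(c,(.612,.0512,.11))) for c in(T,S)])
a=cv2.resize(S["pixels"][180:320,220:360],(400,400),interpolation=cv2.INTER_CUBIC);b=cv2.resize(W["pixels"][220:360,245:385],(400,400),interpolation=cv2.INTER_CUBIC)
cv2.imwrite("pics/c2.png",np.hstack([a,b]))
```

```text
0.2561903715549027 0.0 [ 0.73337815 -0.21351511  0.09484146] [0.61123849 0.0492947  0.09097822] 12.8167
in [315. 243.]
out [316. 313.]
tcp [315. 271.]
grasp [315. 283.]
[array([354., 205.]), array([282., 210.])]
```

View pics/c2.png

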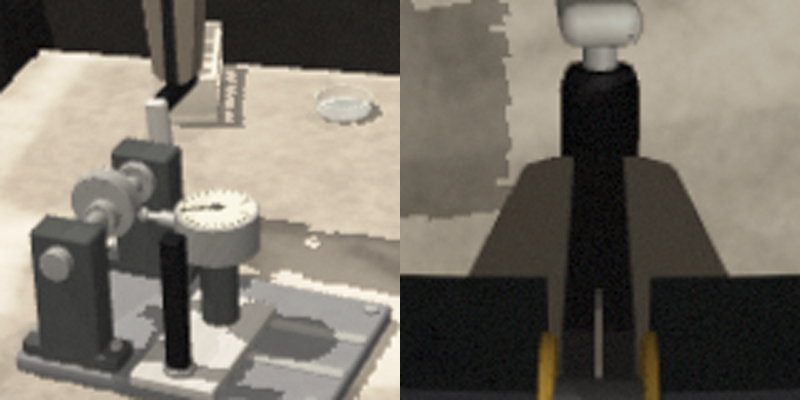

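The picture is ambiguous: the handle looks to lie between the fingers. I'll test by moving 6 mm sideways and seeing whether the handle follows.

Run:
```python
from h import *
def hcol(W):
    g=W["pixels"][248:262,250:380].max(2); m=g<60; x=np.nonzero(m)[1]; return x.mean()+250,m.sum()/14
S=bot.read_camera("scene");W=bot.read_camera("wrist")
print("tcp in scene",proj(S,bot.current_ee_pos()),hcol(W),needle(W,D1,1))
e=np.array(bot.current_ee_pos())
bot.line_to(e+.006*ex,max_speed=.03)
W=bot.read_camera("wrist");print(hcol(W),needle(W,D1,1),bot.current_contact_force(),bot.current_opening()*92,bot.current_grip_force())
print(np.round(projf(W,(.6147,.0706,.11))))
```

```text
tcp in scene (np.float64(282.80055402849905), np.float64(219.74999207292248)) (np.float64(314.7857142857143), np.float64(27.0)) (10.103687170919683, 52.67822265625, 167.7957000732422)
(np.float64(301.9308510638298), np.float64(26.857142857142858)) (10.084301108413245, 55.900489807128906, 170.73519897460938) [ 0.61223314 -1.38287027 -0.15716265] 0.5238333230124684 0.0
[303. 243.]
```

The handle stayed put, so the fingers shut without holding it. I'll difference the scene camera against the first picture to measure where the fingertips really end, shut and open.

```bash
cat > d.py <<'E'
from h import *
s0=cv2.imread("pics/scene0.png").astype(int)
def bot_rows(tag):
    S=bot.read_camera("scene");d=np.abs(S["pixels"].astype(int)-s0).max(2)>30
    e=np.array(bot.current_ee_pos());u,v=proj(S,e);out=[]
    for c in range(int(u)-36,int(u)+40,4):
        r=np.nonzero(d[150:245,c])[0]
        # bottom of the run connected from above
        k=150
        while k<245 and d[k:k+3,c].any():k+=1
        out.append((c,k))
    print(tag,"tcp",np.round((u,v)),out,round(bot.current_opening(),3))
    return S
E
python3 - <<'E'
from d import *
bot_rows("shut")
e=np.array(bot.current_ee_pos());bot.line_to(e+[0,0,.05],max_speed=.2);bot_rows("shut up5cm")
bot.set_gripper(.3);bot_rows("open.3 up5cm")
print(bot.current_clock())
E
```

```text
shut tcp [280. 219.] [(243, 153), (247, 153), (251, 154), (255, 150), (259, 151), (263, 151), (267, 186), (271, 152), (275, 152), (279, 153), (283, 150), (287, 204), (291, 150), (295, 150), (299, 152), (303, 150), (307, 150), (311, 150), (315, 170)] 0.002
shut up5cm tcp [279. 193.] [(242, 150), (246, 150), (250, 150), (254, 150), (258, 150), (262, 150), (266, 164), (270, 180), (274, 150), (278, 181), (282, 179), (286, 168), (290, 150), (294, 150), (298, 150), (302, 150), (306, 150), (310, 150), (314, 150)] 0.003
open.3 up5cm tcp [278. 193.] [(242, 150), (246, 150), (250, 150), (254, 150), (258, 157), (262, 178), (266, 150), (270, 150), (274, 150), (278, 150), (282, 150), (286, 183), (290, 180), (294, 167), (298, 150), (302, 150), (306, 150), (310, 150), (314, 150)] 0.297
14.5833
```

Run:
```python
from h import *
def hcol(W):
    g=W["pixels"][246:256,250:380].max(2); m=g<60; x=np.nonzero(m)[1]; return round(x.mean()+250,1),round(m.sum()/10,1)
def pan(S,W):
    g=lambda im:(255*(im/255.)**.45).astype(np.uint8)
    a=S["pixels"][180:240,242:322];b=W["pixels"][215:335,235:395]
    return np.hstack([cv2.resize(g(a),(400,300),interpolation=cv2.INTER_CUBIC),cv2.resize(g(b),(400,300),interpolation=cv2.INTER_CUBIC)])
g=tcp(0)
bot.goto(g+[0,0,.05],ori(TH));bot.line_to(g,max_speed=.1)
S=bot.read_camera("scene");W=bot.read_camera("wrist");a=pan(S,W)
for o in(.22,.18,.14,.1,.05):
    bot.set_gripper(o,8);w=bot.read_camera("wrist")
    print(o,bot.current_opening()*92,bot.current_grip_force(),np.round(bot.current_contact_force(),1),hcol(w))
S=bot.read_camera("scene");W=bot.read_camera("wrist")
cv2.imwrite("pics/last.png",np.vstack([a,pan(S,W)]));print(bot.current_clock())
```

```text
0.22 20.46861840563334 0.0 [-0.3 -0.6 -0.1] (np.float64(314.1), np.float64(26.3))
0.18 16.676248960512847 0.0 [-1.1 -0.3  0.2] (np.float64(314.8), np.float64(26.1))
0.14 13.21361240298326 0.0 [-0.2 -0.7 -0.6] (np.float64(314.5), np.float64(26.5))
0.1 9.40068535041601 0.0 [-0.2 -1.  -0.4] (np.float64(314.6), np.float64(26.5))
0.05 5.011829806400125 0.0 [-0.5  0.3  0.6] (np.float64(314.6), np.float64(26.5))
17.3333
```

View pics/last.png

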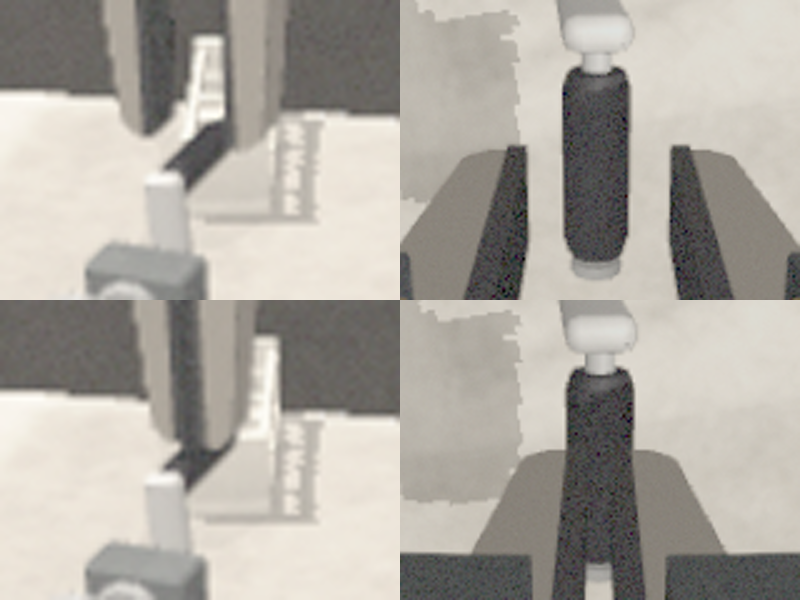

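The last picture shows that, seen from the scene camera, the fingers really end about at the handle's top (tips at about row 207, not 219). They need to go lower. I'll step down with test closes until the handle is held.

Run:
```python
from h import *
g=tcp(0)-.003*ey
for dz in(.008,.016,.024):
    bot.set_gripper(.3,8);bot.line_to(g-[0,0,dz],max_speed=.1)
    f=np.round(bot.current_contact_force(),1)
    bot.set_gripper(0.05,8);print(dz,f,bot.current_opening()*92,bot.current_grip_force(),np.round(bot.current_contact_force(),1))
    if bot.current_opening()*92>10:break
print(bot.current_clock(),bot.current_ee_pos())
```

```text
0.008 [ 1.2  0.5 -0.2] 13.510125045194755 7.931758596823784 [ 0.4 -0.6 -0.5]
18.4583 [0.61092337 0.0463244  0.08308748]
```

It is held at 8 mm lower, though only marginally. I'll go about 14 mm deeper, re-grip and turn the first quarter.

```bash
cat >> h.py <<'E'
DZ=.022
def tc(s):return tcp(s)-.003*ey-[0,0,DZ]
def lead(s0,s1,step=.26,log=True):
    n=max(1,int(np.ceil(abs(s1-s0)/step)));R=[]
    for s in np.linspace(s0,s1,n+1)[1:]:
        bot.line_to(tc(s),max_speed=.05)
        W=bot.read_camera("wrist");f=np.array(bot.current_contact_force());r=needle(W,D1,1)
        R.append((s,r[0]));print(round(s,2),"read",np.round(r,1),"F",f.round(1),"open",round(bot.current_opening()*92,1),"grip",round(bot.current_grip_force(),1),"t",bot.current_clock(),flush=True)
        if np.linalg.norm(f)>18 or r[0]>20.3 or bot.current_opening()*92<11:print("STOP");break
    return R
E
python3 - <<'E'
from h import *
bot.set_gripper(.3,8);bot.line_to(tc(0),max_speed=.05);print(np.round(bot.current_contact_force(),1))
bot.set_gripper(.05,13);print(bot.current_opening()*92,bot.current_grip_force(),np.round(bot.current_contact_force(),1))
lead(0,.78)
E
```

```text
[ 0.  -0.  -0.2]
13.29937106551288 12.9998976139359 [-0.1 -0.2  0.4]
0.26 read [  9.1  61.1 171. ] F [ 0.9 -0.4 -3.4] open 13.4 grip 13.0 t 20.0167
0.52 read [  8.5  67.6 175.2] F [ 0.1  0.2 -3.6] open 13.8 grip 13.0 t 20.375
0.78 read [  8.1  75.9 176.1] F [-2.4  0.1 -4.7] open 13.5 grip 13.0 t 20.7333
```

Run:
```python
from h import *
import pickle
R=[(0,10.1),(.26,9.1),(.52,8.5),(.78,8.1)]+lead(.78,6.24)
pickle.dump(R,open("R.pkl","wb"))
s,r=np.array(R).T
c=np.linalg.lstsq(np.c_[np.ones_like(s),np.cos(s),np.sin(s)],r,rcond=None)[0]
print(c,np.hypot(c[1],c[2]),"peak s",np.arctan2(c[2],c[1])%(2*np.pi))
```

```text
1.04 read [  8.   80.6 176.6] F [-6.   1.5 -5.7] open 13.3 grip 13.0 t 21.0917
1.3 read [  8.1  76.7 176.4] F [-6.3  0.3 -3.4] open 13.6 grip 13.0 t 21.45
1.56 read [  8.4  78.4 176. ] F [-7.8  0.2 -2. ] open 13.9 grip 13.0 t 21.8083
1.82 read [  8.9  68.6 175. ] F [-9.6  1.2  0.8] open 13.2 grip 13.0 t 22.1667
2.08 read [  9.7  59.  174.4] F [-9.7  1.4  3.2] open 13.4 grip 13.0 t 22.525
2.34 read [ 10.5  32.1 173.6] F [-9.1 -0.2  5.3] open 13.7 grip 13.0 t 22.8833
2.6 read [ 11.5  42.6 173.1] F [-5.   0.3  6.5] open 13.3 grip 13.0 t 23.2417
2.86 read [ 12.9  27.6 172.4] F [0.6 0.6 4.9] open 13.5 grip 13.0 t 23.6
3.12 read [ 14.6  27.5 171.3] F [-0.9 -0.5  6.2] open 13.7 grip 13.0 t 23.9583
3.38 read [ 15.8  32.1 172.3] F [-0.9  0.7  3.4] open 13.4 grip 13.0 t 24.3167
3.64 read [ 16.8  37.9 174.1] F [-1.3  0.8  1.8] open 13.1 grip 13.0 t 24.675
3.9 read [ 17.3  44.3 175.3] F [-2.5  1.1 -0.2] open 13.6 grip 13.0 t 25.0333
4.16 read [ 17.6  43.5 174.1] F [-5.3  1.2 -2.5] open 13.2 grip 13.0 t 25.3917
4.42 read [ 17.4  39.4 168.8] F [-7.   1.7 -0.3] open 13.3 grip 13.0 t 25.75
4.68 read [ 16.8  37.  167.5] F [-9.1  2.4  2. ] open 13.5 grip 13.0 t 26.1083
4.94 read [ 15.9  41.4 165.6] F [-10.9   1.1   5.3] open 13.4 grip 13.0 t 26.4667
5.2 read [ 14.7  35.4 164.3] F [-10.1   1.5   7.9] open 13.4 grip 13.0 t 26.825
5.46 read [ 13.2  31.5 164.4] F [-6.2  1.5  6.4] open 13.0 grip 13.0 t 27.1833
5.72 read [ 11.9  39.2 164.5] F [0.7 0.1 6.5] open 13.2 grip 13.0 t 27.5417
5.98 read [ 11.   42.2 165.7] F [1.2 1.6 6. ] open 13.5 grip 13.0 t 27.9
6.24 read [ 10.1  46.4 166.8] F [2.6 1.  2. ] open 13.4 grip 13.0 t 28.2583
[12.34789944 -2.36469414 -4.17299755] 4.796424391212745 peak s 4.196840785175717
```

The reading swings from 8 to 17.6 mm with the peak at s≈4.18, and the full turn is done. I'll go back to the peak, let go and check.

Run:
```python
from h import *
lead(6.24,4.18,.3)
bot.hold(.2);bot.set_gripper(.3)
W=bot.read_camera("wrist");print("released",needle(W,D1,1),np.round(bot.current_contact_force(),1))
bot.line_to(tc(4.18)+[0,0,.13],max_speed=.15)
bot.hold(.3)
print(needle(bot.read_camera("wrist"),D1,1),needle(bot.read_camera("top"),D1,0),np.round(bot.current_contact_force(),1),bot.current_clock())
# handle angle check: dark blob in the wrist image near the expected handle
W=bot.read_camera("wrist");X=A-.1*ey
for s in(3.9,4.05,4.18,4.3,4.45):
    v=[W["pixels"][int(q[1]),int(q[0])].max() for k in(-.008,-.004,0,.004,.008) for q in[projf(W,X+.03*np.sin(s)*ex+[0,0,.03*np.cos(s)]+k*ey)]];print(s,v)
```

```text
5.95 read [ 11.5  43.3 165.1] F [-0.5  1.3  6.5] open 13.5 grip 13.0 t 28.6333
5.65 read [ 13.1  33.6 164. ] F [-3.8  0.8  8.1] open 13.6 grip 13.0 t 29.0083
5.36 read [ 14.7  34.4 164.1] F [-5.3  0.5  3.7] open 13.7 grip 13.0 t 29.3833
5.06 read [ 15.9  37.2 165.4] F [-6.7  1.1 -0.9] open 13.2 grip 13.0 t 29.7583
4.77 read [ 16.9  39.7 167.3] F [-5.2  2.6 -1.3] open 13.7 grip 13.0 t 30.1333
4.47 read [ 17.5  41.6 168.6] F [-4.9  2.3 -4.6] open 13.2 grip 13.0 t 30.5083
4.18 read [ 17.5  40.1 174.2] F [-4.   3.  -7.8] open 13.5 grip 13.0 t 30.8833
released (17.599999999999994, 43.04765701293945, 173.92007446289062) [-1.4  0.   0.1]
(17.42853028722672, 57.83183670043945, 173.10928344726562) (17.03613959806948, 68.1158218383789, 189.30624389648438) [-0.4  0.5  0. ] 32.9583
3.9 [np.uint8(54), np.uint8(54), np.uint8(54), np.uint8(53), np.uint8(47)]
4.05 [np.uint8(31), np.uint8(37), np.uint8(35), np.uint8(40), np.uint8(39)]
4.18 [np.uint8(40), np.uint8(40), np.uint8(46), np.uint8(36), np.uint8(47)]
4.3 [np.uint8(36), np.uint8(32), np.uint8(35), np.uint8(37), np.uint8(33)]
4.45 [np.uint8(28), np.uint8(26), np.uint8(19), np.uint8(25), np.uint8(24)]
```

```bash
python3 -c "
from workcell import bot
print(bot.job_done())"
```

```text
the job is handed in; nothing more can be done
None
```

I handed the job in with the collar's high spot against the plunger (gauge about 17.5 mm, within an estimated 10° of the peak), after sliding the gauge to about 10.7 mm and turning the spindle once; the verdict was not shown.

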